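# Let the grill's grate down off the ratchet

### The arm

A 6-joint arm with a two-finger parallel gripper is mounted at the origin on the work surface. World frame = base frame: x ahead of the robot, y to its left, z up, the work surface at z = 0. Lengths are in m, angles in rad, forces in N, time in s.
With the tool pointing down it reaches from about 0.35 to 0.975 m from the base axis. Payload 7.1 kg.
Tool frame: the origin (TCP) lies at the very end of the fingers, on their centre line; the grasp point (between the pads) lies 19 mm behind it (arm.grip_point_offset is the distance from the TCP to the grasp point, in m); z points along the fingers, y is the direction in which the jaws open and shut (so a half turn about z gives the same grasp; the last joint's range is limited). The gripper opens to 88 mm and grips with 3 to 60 N. Pads are 20 mm wide; open, the fingers measure 115 mm over their backs; the gripper's body (75 mm by 178 mm) begins 61 mm behind the grasp point.
Start: joints at [1.325, 0.423, 1.63, -0, 1.089, -0.019], TCP at [0.141, 0.609, 0.223] pointing down, gripper open.
Joint ranges: [-3, 3], [-0.9, 2.11], [0.09, 2.58], [-1.31, 4.45], [0.11, 2.69], [-2.54, 2.54]. Speed limits (rad/s): [2.39, 2.39, 3.01, 3.14, 3.14, 3.14].

### API

Orientations are given as a 3x3 rotation matrix whose columns are the frame's x, y, z axes.
In Python, from bench import arm, optics gives the robot as it stands.
- The arm moves only by the tool carry_out, never from a script. Its argument "commands" is a list of rows, each a list of 7 numbers: the turn, a rotation vector about the tool's x, y, z in rad, then the shift along the tool's x, y, z in m, then the closure, from 0 (fully open) to 1 (shut). A call has 1 to 10 rows; each row shifts and turns the commanded pose from where the row before left it, along the tool's axes as they then stand; what a row does not reach is not made up. A row lasts 1/12 s, in which the tool goes at most 41.7 mm and 7.16 degrees, less where a joint would pass 70% of its speed; a pose out of reach is approached as far as the arm can. A call with a gripper value outside its range is refused whole. The fingers move at their own pace and stop on an object; "newtons" is the grip in N (left out, the last holds). Time passes only in rows, so rows that do not move let the fingers close. It gives the time, the measured TCP pose, the force and the opening at its end, in the units of the state.
- arm.get_obs(): the state, without advancing time (a new reading comes with each control period).
- optics.grab_frame(name): name is "scene" or "top" or "wrist"; returns a dict with "image" (480x640x3 uint8, red, green, blue), "intrinsics" (3x3 intrinsics, pixels), "view" (4x4, takes a point from world to camera coordinates); the wrist camera has in their place "hand_eye" (4x4, takes a point from camera to tool coordinates, whose origin is the TCP and whose axes are the flange's). Camera axes: x right, y up, looking along -z (the intrinsics and any distortion apply to the point x, -y, -z); pixel columns grow to the right and rows downward; lengths in m; the calibration is good to about 2 mm. A picture is of the moment at which its call begins: read the wrist's pose just before it. There is no depth.
- arm.finish_job(): hands the job in, once; it reports no verdict.
The state is a dict: "t": time; "joints": joint angles; "qd": joint speeds; "joint_torque": joint torques, N m; "tcp_pos": TCP position; "eef_rot": TCP orientation; "force": force on the tool from outside, world axes, zero at the start; "ft_torque": the same for the moment, N m; "opening": finger opening in m.
Only numpy, scipy, OpenCV 4.12 (cv2) and the standard library are available. Lean on these libraries where they do the work, as an engineer would, in place of code of your own. Each camera call takes 0.05 s, during which the arm holds its last target.

### The job

Lower the grate of the counter-top grill gently onto its rest ledges with the crank: flick the pawl's release lever off, wind up just enough that the crank takes the weight and the pawl springs clear of the ratchet wheel (not up against the top stop), and ease the crank back without letting the grate drop. Stop as soon as the grate sits on its ledges and its weight is off the crank, so that the lift arms stay within a few millimetres under it and are not run on down towards the lava rock, then flick the lever fully back so that the pawl bears on the wheel again. Force nothing (squeeze and push together under 80 N on the crank, under 40 N on the lever), do not handle the grate itself and leave the things standing around the grill where they are.

Things in the scene. Friction and masses are not known exactly. Their poses are not given: they have to be found in the camera images.
- grill: Counter-top grill with a crank lift (fixed). Its axes: x to its winch side (away from the robot at yaw 0), y from lift column to fire box, z up. Origin on the counter under the middle of the column (60 x 60 mm, 322 high). Fire box 360 x 340 mm, 170 high, centred on x 40, y 290 mm. Two rest ledges on its -x and +x walls, tops 195 to 227 mm up: set anew each time, height not reported.
- shaft (a point): Point on the winch shaft's axis (along the grill's x) at the grill's x 52, y 0, z 190 mm: the middle of the steel ratchet wheel, 110 mm across, 12 mm thick, 14 teeth 10 mm deep. The crank arm lies at x 72 to 80 mm.
- pawl_lever (a joint): Pawl's release lever, rad: 0 = pawl sprung into the wheel (as found, lever leans 0.25 rad to +y), 0.5 = off (leans 0.25 rad to -y); hard stops at both ends. Growing angle swings its upper end to the grill's -y. Stiff: it stays where it is put; 3 to 6 N at its tip moves it.
- thumb_lever: The release lever: flat steel bar 12 mm wide, 5 mm thick, rising 88 mm from its pivot (axis along the grill's x at y 62, z 240 mm) to a steel cross pin 14 mm thick, 24 mm long (along x, 46 to 70 mm). Origin on the pivot axis at x 0. Nothing stands above or beside its upper 35 mm.
- lever_tip (a point): Middle of the lever's cross pin (x 58 mm in the grill's frame), 88 mm from the pivot axis, about 325 mm above the counter. Push or pinch here along the grill's y.
- pawl (a joint): Pawl's angle against its lever, rad: about 0 = it follows the lever; about -0.5 = lever off, pawl still trapped under a loaded tooth. With the lever off, a spring flicks the pawl clear once the crank takes the weight off the tooth (0.03 to 0.1 rad of winding up); before that it cannot come out.
- winch (a joint): Winch shaft with wheel and crank, rad: 0 as found (weight on the pawl), positive = back (grate goes down 32 mm per rad), negative = winding up; stops at -0.30 and 2.15. Drag 0.16 Nm, too little to hold the grate: without pawl or hand it runs back and the grate falls. Drag alone does hold the bare lift arms.
- crank: Balanced crank, radius 110 mm, with a turning black grip, 26 mm thick, 100 long, along the grill's x (84 to 184 mm). At winch angle t the grip's axis is at y = -110 sin(t - 0.62), z = 190 + 110 cos(t - 0.62) mm: over the top to -y as the grate goes down. Origin: shaft axis, x 0. The weight pulls the grip that way with 5 to 10 N, under 2.5 N once the grate has landed. Winding up takes 7 to 11 N.
- crank_grip (a point): The middle of the crank's grip, on its axis (x 134 mm in the grill's frame); the place to take hold, from above, fingers closing along the grill's y.
- carriage: Lift carriage on the column, moving only with the winch: two steel arms under the grate, 12 mm wide, 330 long (along y), 140 mm apart. Origin midway between the arms at the height of their top faces (255 mm above the counter as found).
- grate: Cooking grate, dark steel, 300 x 300 mm, 12 thick, 1.9 to 2.9 kg, loose on the two lift arms, as found centred over the fire box (x 40, y 290 mm in the grill frame). Origin at the centre of its underside: its height over the carriage's origin is 0 while the arms carry it and grows if the arms go on below it.
- salt_jar: Bystander: clear plastic jar with a steel lid, 60 mm across, 85 mm high; origin under its centre. Leave it alone.
- sauce_bowl: Bystander: small white bowl, 90 mm across, 40 mm high; origin under its centre. Leave it alone.
- oil_bottle: Bystander: yellow plastic bottle, 64 mm across, 190 mm high; origin under its centre. Leave it alone.
- steel_cup: Bystander: steel cup, 76 mm across, 85 mm high; origin under its centre. Leave it alone.

How it is judged:
By the outcome, as a careful person would: the job done as asked, in the order asked, and still so for the second after the job is handed in, with the robot touching nothing.
It also fails if it takes over 72 s, if anything falls off the work surface, if the arm or the gripper's body presses on something with over 40 N, if the wrist force passes 120 N, or if a joint passes its speed limit or range.

## Working session

There is one attempt and no reset: what is moved stays moved. The work goes in short steps, Python scripts to look and compute and a tool call to move; the robot and the scene stay as the last step left them, time stands still between calls to the robot, and variables do not carry over. Pictures are saved under pics/ and viewed, and the job is handed in when it is done.

Besides the shell and the picture viewer there is one more tool, called after "Emit:" as name(argument=value, ...), one argument or row to a line, values as JSON. carry_out: Moves the arm, as the interface text tells. Its arguments: {"type":"object","properties":{"commands":{"type":"array"},"newtons":{"type":"number"}},"required":["commands"]}

```bash
ls; mkdir -p pics; python3 - <<'E'
from bench import arm, optics
import cv2,json
o=arm.get_obs(); print(o)
for n in ["scene","top","wrist"]:
    f=optics.grab_frame(n); cv2.imwrite(f"pics/{n}0.png",f["image"][:,:,::-1])
    print(n,{k:v for k,v in f.items() if k!="image"})
print(arm.grip_point_offset)
E
```

```text
pics
{'t': 0.0, 'joints': array([ 1.32500967e+00,  4.23818473e-01,  1.63067431e+00, -2.10425201e-05,
        1.08860407e+00, -1.90068748e-02]), 'qd': array([-0.00078033,  0.00015876,  0.001246  ,  0.00046439, -0.00079349,
       -0.00021781]), 'joint_torque': array([ 1.20766625e-03, -5.44623685e+01, -2.73671722e+01,  6.44246070e-02,
        2.26388482e-02, -1.23267059e-04]), 'tcp_pos': array([0.14037661, 0.60846763, 0.22192183]), 'eef_rot': array([[-9.74397678e-01,  2.24831148e-01, -3.47918395e-04],
       [ 2.24831417e-01,  9.74396579e-01, -1.46353052e-03],
       [ 9.96324791e-06, -1.50428372e-03, -9.99998869e-01]]), 'force': array([ 0.40087751,  0.11837301, -0.29997825]), 'ft_torque': array([ 0.01800875, -0.02236589,  0.06931871]), 'opening': 0.08803110198355026}
scene {'intrinsics': array([[564.71760548,   0.        , 315.08502375],
       [  0.        , 564.71760548, 249.01419284],
       [  0.        ,   0.        ,   1.        ]]), 'view': array([[ 0.29520131,  0.95540051,  0.00812727, -0.05431885],
       [-0.71437299,  0.21506365,  0.66589703,  0.2974412 ],
       [ 0.634450
[... 467 characters left out ...]
-1.84473435e-01,  2.62997840e-03,  9.82833981e-01,
        -1.23565974e+00],
       [ 0.00000000e+00,  0.00000000e+00,  0.00000000e+00,
         1.00000000e+00]])}
wrist {'intrinsics': array([[403.35251106,   0.        , 320.11601932],
       [  0.        , 403.35251106, 236.06371646],
       [  0.        ,   0.        ,   1.        ]]), 'hand_eye': array([[-1.09867758e-03,  9.60416947e-01,  2.78564320e-01,
         7.63831169e-02],
       [ 9.99997083e-01,  4.56020794e-04,  2.37181947e-03,
        -8.52748223e-04],
       [ 2.15090450e-03,  2.78566114e-01, -9.60414647e-01,
        -1.62794563e-01],
       [ 0.00000000e+00,  0.00000000e+00,  0.00000000e+00,
         1.00000000e+00]])}
0.0187
```

View pics/scene0.png

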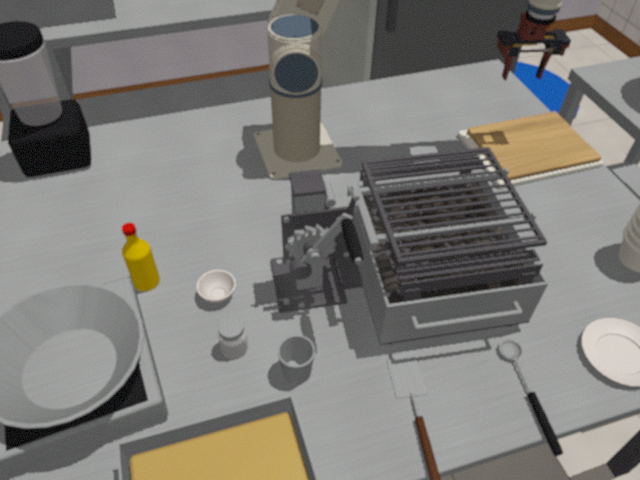

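View pics/top0.png

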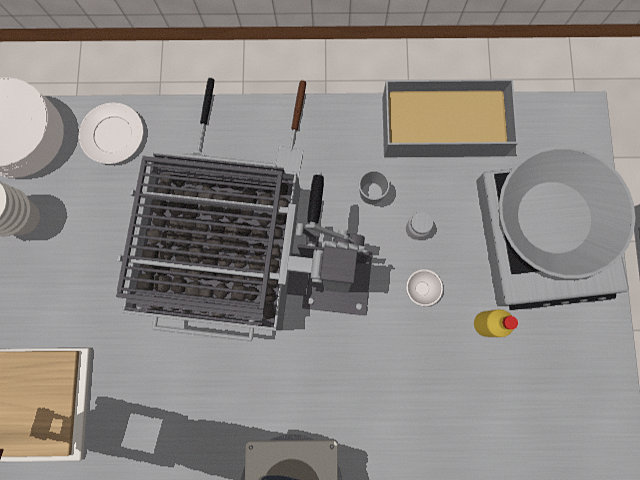

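```bash
python3 - <<'E'
import cv2
a=cv2.imread("pics/top0.png")[150:330,260:400]; cv2.imwrite("pics/topc.png",cv2.resize(a,None,fx=4,fy=3.3333 if 0 else 4,interpolation=cv2.INTER_CUBIC)[:720])
a=cv2.imread("pics/top0.png")[160:310,270:400]; cv2.imwrite("pics/topc.png",cv2.resize(a,None,fx=4,fy=4,interpolation=cv2.INTER_CUBIC))
a=cv2.imread("pics/scene0.png")[165:315,260:420]; cv2.imwrite("pics/scenec.png",cv2.resize(a,None,fx=4,fy=4,interpolation=cv2.INTER_CUBIC))
a=cv2.imread("pics/top0.png")[140:350,110:310]; cv2.imwrite("pics/topd.png",cv2.resize(a,None,fx=2.8,fy=2.8,interpolation=cv2.INTER_CUBIC))
E
```

```text
(no output)
```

View pics/topc.png

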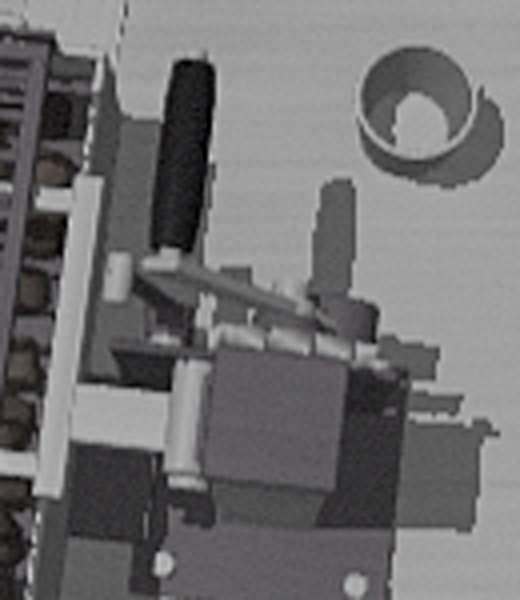

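View pics/scenec.png

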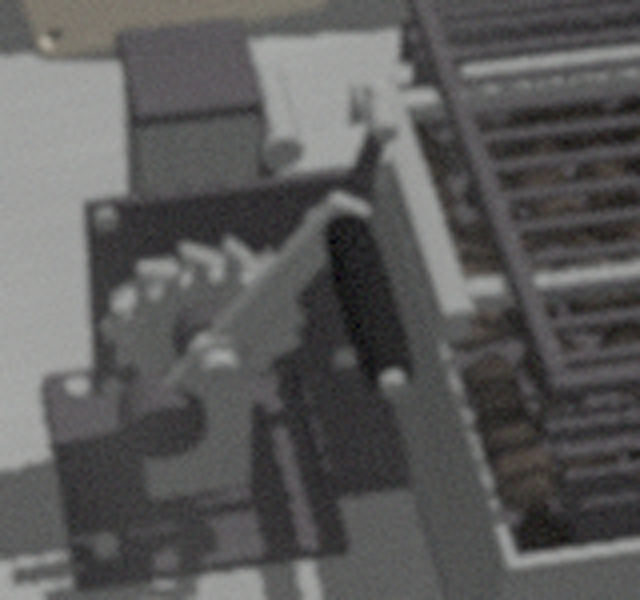

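View pics/topd.png

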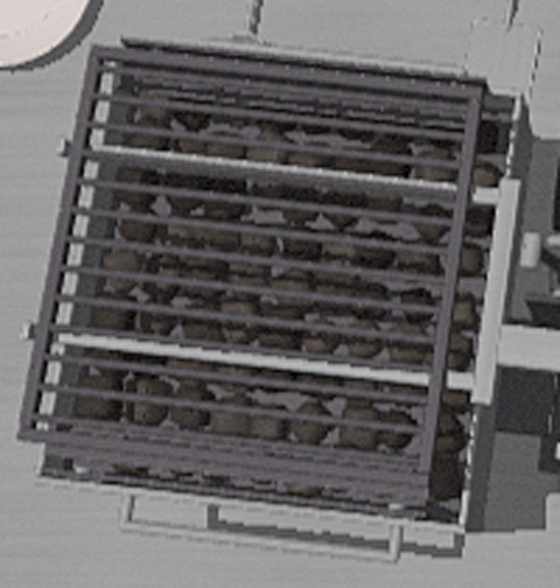

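```bash
cat > h.py <<'E'
from bench import arm, optics
import numpy as np, cv2
def proj(f,P,T=None):
    P=np.atleast_2d(P); V=f["view"] if T is None else T
    c=P@V[:3,:3].T+V[:3,3]; K=f["intrinsics"]
    return np.c_[K[0,0]*c[:,0]/-c[:,2]+K[0,2], K[1,1]*-c[:,1]/-c[:,2]+K[1,2]]
def wristview(f,o):
    T=np.eye(4);T[:3,:3]=o["eef_rot"];T[:3,3]=o["tcp_pos"]
    return np.linalg.inv(T@f["hand_eye"])
def g2w(g,P):
    c,s=np.cos(g[2]),np.sin(g[2]); P=np.atleast_2d(P)
    return np.c_[g[0]+c*P[:,0]-s*P[:,1], g[1]+s*P[:,0]+c*P[:,1], P[:,2]]
E
cat > fit.py <<'E'
from h import *
from scipy.optimize import least_squares
top=optics.grab_frame("top"); sc=optics.grab_frame("scene")
D=[(top,[.184,.064,.2795],319.2,175.5),(top,[.084,.064,.2795],313,222.5),
(top,[.03,.03,.322],323.7,246.2),(top,[.03,-.03,.322],357.5,248),(top,[-.03,-.03,.322],354.2,283),(top,[-.03,.03,.322],320.7,280.7),
(top,[.058,.0838,.3253],299.5,229.2),(top,[.19,.44,.267],143.9,156.8),(top,[.19,.14,.267],283.9,170.4),(top,[-.11,.44,.267],117.1,296.1),(top,[-.11,.14,.267],262.9,322.1),
(sc,[.184,.064,.2795],358.2,260),(sc,[-.03,-.03,.322],289.5,173),(sc,[-.03,.03,.322],321.7,171.2),(sc,[.03,.03,.322],325.5,191.2),(sc,[.03,-.03,.322],293.7,194),(sc,[.058,.0838,.3253],350,190)]
r=lambda g:np.concatenate([(proj(f,g2w(g,P))[0]-[u,v]) for f,P,u,v in D])
s=least_squares(r,[.45,-.05,0],loss='soft_l1')
print(s.x); print(r(s.x).reshape(-1,2).round(1))
np.save("g.npy",s.x)
for n,P in dict(grip=[.134,.064,.2795],tip=[.058,.0838,.3253]).items(): print(n,g2w(s.x,P))
E
python3 fit.py
```

```text
[ 0.49088544 -0.11583286 -0.12271132]
[[-0.7 -0.3]
 [-0.3 -0.3]
 [ 2.3  0.5]
 [-0.7  2.2]
 [-0.7 -2. ]
 [ 1.7 -3.3]
 [ 0.6  0. ]
 [-1.6 -2. ]
 [-0.8 -0.1]
 [-1.7  0.5]
 [ 0.6 -8.4]
 [-0.9 -0.5]
 [-0.4 -0.9]
 [-3.3 -2.3]
 [-1.5 -2.6]
 [-0.1 -1.9]
 [ 4.1  3.9]]
grip [[ 0.63171164 -0.06871619  0.2795    ]]
tip [[ 0.55870672 -0.03976241  0.3253    ]]
```

Emit:
carry_out(
  commands=[
    [0,0,-0.104,0,0,-0.03,0],
    [0,0,0,0,0,-0.035,0],
    [0,0,0,0,0,-0.035,0],
    [0,0,0,0,0,-0.035,0],
    [0,0,0,0,-0.02,-0.03,0],
    [0,0,0,-0.01,-0.03,-0.02,0],
    [0,0,0,-0.02,-0.03,-0.02,0],
    [0,0,0,-0.02,-0.03,0,0],
    [0,0,0,-0.02,-0.03,0,0],
    [0,0,0,-0.02,-0.03,0,0],
  ],
)

```text
t: 1.08
tcp_pos: [0.2093, 0.4277, 0.4281]
eef_rot: [[-0.993, 0.122, 0.001], [0.122, 0.993, 0.001], [-0.0, 0.001, -1.0]]
force: [0.2, -0.2, 0.1]
opening: 0.0878
```

Emit:
carry_out(
  commands=[
    [0,0,0,-0.025,-0.03,0,0],
    [0,0,0,-0.025,-0.03,0,0],
    [0,0,0,-0.025,-0.03,0,0],
    [0,0,0,-0.025,-0.03,0,0],
    [0,0,0,-0.025,-0.03,0,0],
    [0,0,0,-0.025,-0.03,0,0],
    [0,0,0,-0.025,-0.03,0,0],
    [0,0,0,-0.025,-0.03,0,0],
    [0,0,0,-0.025,-0.03,0,0],
    [0,0,0,-0.025,-0.03,0,0],
  ],
)

```text
t: 1.92
tcp_pos: [0.4209, 0.0989, 0.4279]
eef_rot: [[-0.992, 0.123, 0.001], [0.123, 0.992, 0.0], [-0.001, 0.0, -1.0]]
force: [0.6, 1.3, -0.7]
opening: 0.0879
```

Emit:
carry_out(
  commands=[
    [0,0,0,-0.03,-0.018,0,0],
    [0,0,0,-0.03,-0.018,0,0],
    [0,0,0,-0.03,-0.018,0,0],
    [0,0,0,-0.03,-0.018,0,0],
    [0,0,0,-0.03,-0.018,0,0],
    [0,0,0,-0.01,-0.01,0,0],
    [0,0,0,0,0,0,0],
    [0,0,0,0,0,0,0],
  ],
)

```text
t: 2.58
tcp_pos: [0.5665, -0.0181, 0.4271]
eef_rot: [[-0.992, 0.124, -0.002], [0.124, 0.992, 0.0], [0.002, 0.0, -1.0]]
force: [-1.4, 0.9, 0.5]
opening: 0.0881
```

```bash
python3 - <<'E'
from h import *
o=arm.get_obs(); f=optics.grab_frame("wrist"); print(o["tcp_pos"],o["t"],o["force"])
im=f["image"][:,:,::-1].copy(); cv2.imwrite("pics/w1raw.png",im)
T=wristview(f,o); g=np.load("g.npy")
for P in [[.084,.064,.2795],[.184,.064,.2795],[.046,.0838,.3253],[.07,.0838,.3253],[.03,.03,.322],[.03,-.03,.322],[-.03,-.03,.322],[-.03,.03,.322],[.19,.14,.267],[-.11,.14,.267]]:
    u=proj(f,g2w(g,P),T)[0]; print(P,u.round(1)); cv2.drawMarker(im,tuple(int(round(x)) for x in u),(0,0,255),0,10,1)
cv2.imwrite("pics/w1.png",im)
E
```

```text
[ 0.56652466 -0.01814032  0.42705717] 2.5833 [-1.43912351  0.89750431  0.4824615 ]
[0.084, 0.064, 0.2795] [269.8 245.3]
[0.184, 0.064, 0.2795] [274.  354.4]
[0.046, 0.0838, 0.3253] [288.9 211.6]
[0.07, 0.0838, 0.3253] [289.7 245.7]
[0.03, 0.03, 0.322] [208.2 187.2]
[0.03, -0.03, 0.322] [118.6 187.4]
[-0.03, -0.03, 0.322] [105.1  92.4]
[-0.03, 0.03, 0.322] [200.6  92.1]
[0.19, 0.14, 0.267] [359.4 352.4]
[-0.11, 0.14, 0.267] [369.9 -23.7]
```

View pics/w1.png

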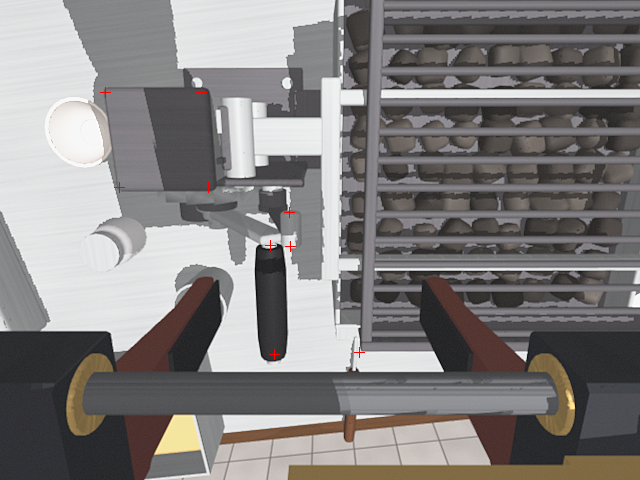

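```bash
python3 - <<'E'
import cv2
a=cv2.imread("pics/w1raw.png")[180:370,200:360]; cv2.imwrite("pics/w1c.png",cv2.resize(a,None,fx=3.15,fy=3.15,interpolation=cv2.INTER_CUBIC))
E
```

```text
(no output)
```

View pics/w1c.png

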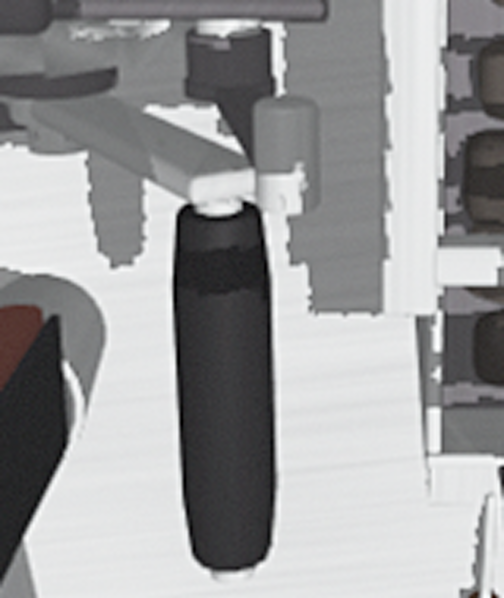

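Emit:
carry_out(
  commands=[
    [0,0,0,0.005,-0.0225,0,0.4],
    [0,0,0,0,0,0.02,0.4],
    [0,0,0,0,0,0.03,0.4],
    [0,0,0,0,0,0.03,0.4],
    [0,0,0,0,0,0.025,0.4],
    [0,0,0,0,0,0.012,0.4],
    [0,0,0,0,0,0,0.4],
    [0,0,0,0,0,0,0.4],
    [0,0,0,0,0,0,0.4],
  ],
  newtons=8,
)

```text
t: 3.38
tcp_pos: [0.56, -0.0393, 0.3127]
eef_rot: [[-0.993, 0.122, 0.003], [0.122, 0.993, -0.0], [-0.003, 0.0, -1.0]]
force: [0.8, -1.0, -0.2]
opening: 0.0525
```

```bash
python3 - <<'E'
from h import *
o=arm.get_obs(); f=optics.grab_frame("wrist"); print(o["tcp_pos"],o["t"],o["force"])
cv2.imwrite("pics/w2.png",f["image"][:,:,::-1])
f=optics.grab_frame("scene"); cv2.imwrite("pics/s2.png",cv2.resize(f["image"][130:320,240:440,::-1],None,fx=3,fy=3,interpolation=cv2.INTER_CUBIC))
E
```

```text
[ 0.56004341 -0.03930377  0.31267175] 3.3833 [ 0.78528945 -1.00219562 -0.17674684]
```

View pics/w2.png

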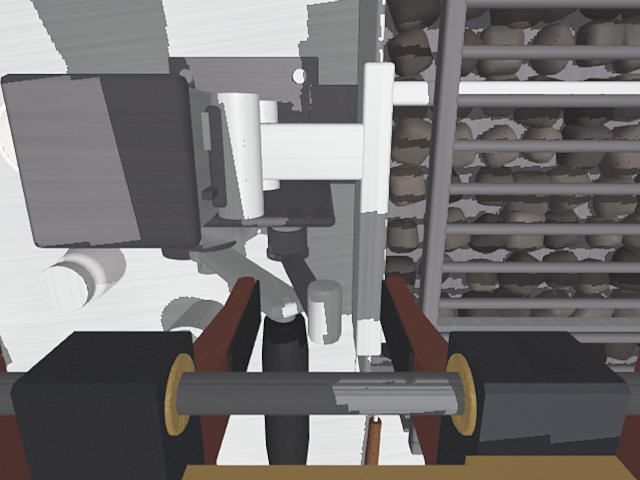

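View pics/s2.png

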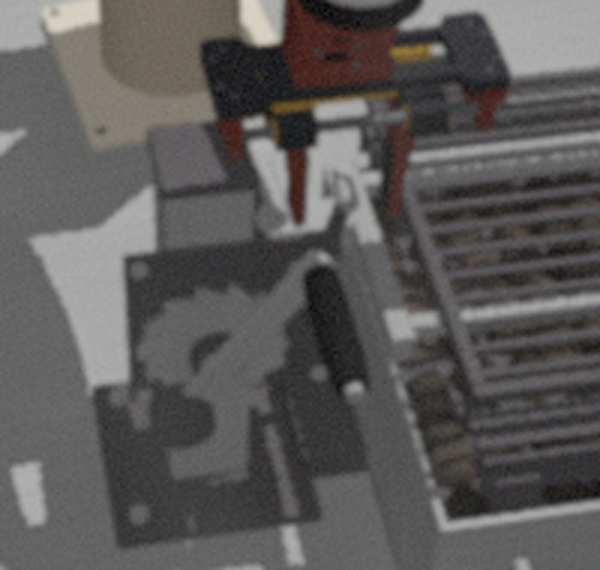

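Emit:
carry_out(
  commands=[
    [0,0,0,0,0,0,0.9],
    [0,0,0,0,0,0,0.9],
    [0,0,0,0,0,0,0.9],
    [0,0,0,0,0,0,0.9],
    [0,0,0,0,0,0,0.9],
    [0,0,0,0,0,0,0.9],
    [0,0,0,0,0,0,0.9],
    [0,0,0,0,0,0,0.9],
  ],
  newtons=8,
)

```text
t: 4.15
tcp_pos: [0.5593, -0.0394, 0.3108]
eef_rot: [[-0.992, 0.123, 0.0], [0.123, 0.992, 0.001], [-0.0, 0.001, -1.0]]
force: [0.0, 1.7, 1.5]
opening: 0.0159
```

Emit:
carry_out(
  commands=[
    [0,0,0,0,-0.0043,-0.001,0.9],
    [0,0,0,0,-0.0043,-0.0008,0.9],
    [0,0,0,0,-0.0043,-0.0005,0.9],
    [0,0,0,0,-0.0043,-0.0003,0.9],
    [0,0,0,0,-0.0043,-0.0001,0.9],
    [0,0,0,0,-0.0043,0.0001,0.9],
    [0,0,0,0,-0.0043,0.0003,0.9],
    [0,0,0,0,-0.0043,0.0005,0.9],
    [0,0,0,0,-0.0043,0.0007,0.9],
  ],
)

```text
t: 4.9
tcp_pos: [0.5547, -0.0783, 0.3122]
eef_rot: [[-0.992, 0.123, 0.001], [0.123, 0.992, 0.001], [-0.001, 0.001, -1.0]]
force: [-0.7, 5.5, 6.7]
opening: 0.0155
```

Emit:
carry_out(
  commands=[
    [0,0,0,0,-0.003,0.0008,0.9],
    [0,0,0,0,0,0,0.9],
    [0,0,0,0,0,0,0.9],
  ],
)

```text
t: 5.15
tcp_pos: [0.5545, -0.0801, 0.3119]
eef_rot: [[-0.992, 0.123, 0.002], [0.123, 0.992, 0.003], [-0.001, 0.003, -1.0]]
force: [-0.9, 10.8, 9.0]
opening: 0.0156
```

Emit:
carry_out(
  commands=[
    [0,0,0,0,-0.0015,-0.001,0.9],
    [0,0,0,0,-0.001,0,0.9],
    [0,0,0,0,0,0,0.9],
  ],
)

```text
t: 5.4
tcp_pos: [0.5542, -0.0814, 0.3122]
eef_rot: [[-0.992, 0.123, 0.001], [0.123, 0.992, 0.005], [-0.001, 0.005, -1.0]]
force: [2.0, 14.9, 5.0]
opening: 0.0175
```

Emit:
carry_out(
  commands=[
    [0,0,0,0,0.001,0,0.5],
    [0,0,0,0,0,0,0.5],
    [0,0,0,0,0,0,0.5],
    [0,0,0,0,0,-0.015,0.5],
    [0,0,0,0,0,-0.03,0.5],
    [0,0,0,0,0,-0.03,0.3],
    [0,0,0,0,0,-0.03,0.1],
    [0,0,0,0,0,0,0.1],
  ],
)

```text
t: 6.07
tcp_pos: [0.5559, -0.0839, 0.4229]
eef_rot: [[-0.992, 0.123, 0.009], [0.123, 0.992, -0.003], [-0.009, -0.002, -1.0]]
force: [0.6, -0.3, 1.8]
opening: 0.0605
```

```bash
python3 - <<'E'
from h import *
o=arm.get_obs(); f=optics.grab_frame("wrist"); print(o["tcp_pos"],o["t"],o["force"])
im=f["image"][:,:,::-1].copy()
T=wristview(f,o); g=np.load("g.npy")
for P in [[.084,.064,.2795],[.184,.064,.2795],[.046,.0402,.3253],[.07,.0402,.3253]]:
    u=proj(f,g2w(g,P),T)[0]; print(P,u.round(1)); cv2.drawMarker(im,tuple(int(round(x)) for x in u),(0,0,255),0,10,1)
cv2.imwrite("pics/w3.png",cv2.resize(im[150:400,180:400],None,fx=2.4,fy=2.4))
E
```

```text
[ 0.55591129 -0.08392425  0.42291623] 6.0667 [ 0.61646876 -0.27727876  1.77250445]
[0.084, 0.064, 0.2795] [353.  247.8]
[0.184, 0.064, 0.2795] [350.6 357.1]
[0.046, 0.0402, 0.3253] [323.4 215.1]
[0.07, 0.0402, 0.3253] [323.4 249.5]
```

View pics/w3.png

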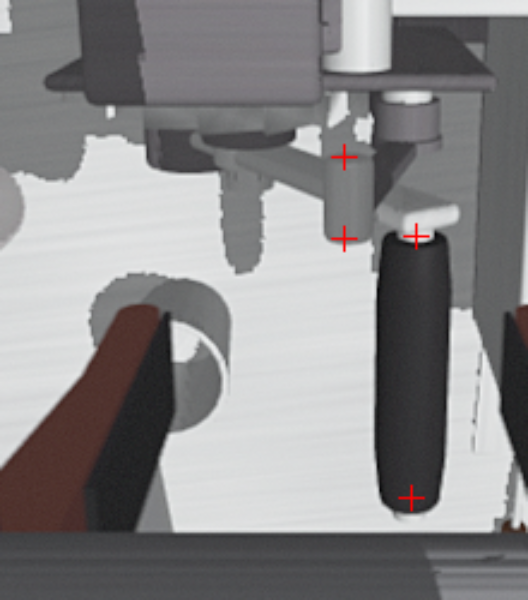

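Emit:
carry_out(
  commands=[
    [0,0,0,-0.025,0.008,0,0.35],
    [0,0,0,-0.03,0.01,0,0.35],
    [0,0,0,-0.0183,0.0064,0.01,0.35],
    [0,0,0,0,0,0.03,0.35],
    [0,0,0,0,0,0.03,0.35],
    [0,0,0,0,0,0.025,0.35],
    [0,0,0,0,0,0,0.35],
    [0,0,0,0,0,0,0.35],
  ],
  newtons=25,
)

```text
t: 6.78
tcp_pos: [0.6284, -0.0677, 0.3197]
eef_rot: [[-0.992, 0.123, -0.005], [0.123, 0.992, 0.0], [0.005, -0.001, -1.0]]
force: [-0.0, 0.3, 0.7]
opening: 0.057
```

```bash
python3 - <<'E'
from h import *
o=arm.get_obs(); f=optics.grab_frame("wrist"); print(o["tcp_pos"],o["t"],o["force"],o["opening"])
im=f["image"][:,:,::-1].copy()
cv2.imwrite("pics/w4.png",im)
E
```

```text
[ 0.62837806 -0.06770195  0.31973996] 6.7833 [-0.01466589  0.31749076  0.70937483] 0.05702025383857737
```

View pics/w4.png

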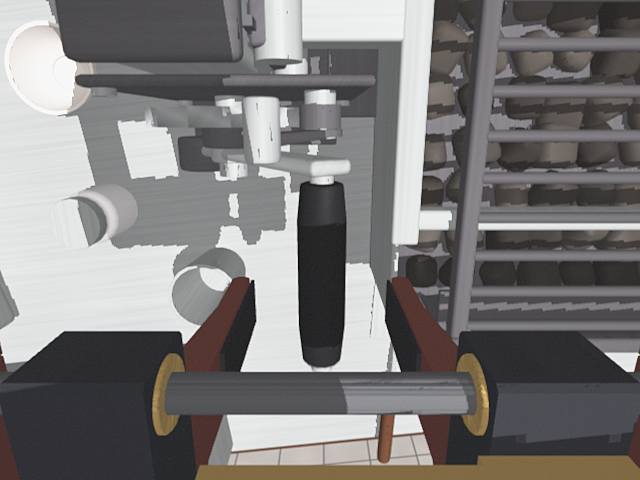

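Emit:
carry_out(
  commands=[
    [0,0,0,-0.003,0,0.025,0.35],
    [0,0,0,0,0,0.025,0.35],
    [0,0,0,0,0,0.008,0.35],
    [0,0,0,0,0,0,0.35],
    [0,0,0,0,0,0,0.35],
    [0,0,0,0,0,0,0.9],
    [0,0,0,0,0,0,0.9],
    [0,0,0,0,0,0,0.9],
    [0,0,0,0,0,0,0.9],
    [0,0,0,0,0,0,0.9],
  ],
  newtons=25,
)

```text
t: 7.67
tcp_pos: [0.6328, -0.0677, 0.2645]
eef_rot: [[-0.992, 0.122, 0.001], [0.122, 0.992, -0.0], [-0.001, -0.0, -1.0]]
force: [0.1, -0.1, 0.5]
opening: 0.0272
```

Emit:
carry_out(
  commands=[
    [0,0,0,0,0.0018,0.0013,0.9],
    [0,0,0,0,0.0018,0.0013,0.9],
    [0,0,0,0,0.0018,0.0014,0.9],
    [0,0,0,0,0.0018,0.0014,0.9],
    [0,0,0,0,0.0016,0.0014,0.9],
    [0,0,0,0,0,0,0.9],
    [0,0,0,0,0,0,0.9],
  ],
)

```text
t: 8.25
tcp_pos: [0.6338, -0.0598, 0.2583]
eef_rot: [[-0.992, 0.122, 0.001], [0.122, 0.992, -0.002], [-0.001, -0.002, -1.0]]
force: [-3.1, -4.4, 6.8]
opening: 0.0252
```

```bash
cat > see.py <<'E'
from h import *
import sys
k=sys.argv[1]
o=arm.get_obs(); print(o["tcp_pos"].round(4),o["t"],o["force"].round(1),o["opening"])
g=np.load("g.npy"); p=o["tcp_pos"]+o["eef_rot"]@[0,0,-arm.grip_point_offset]
c,s=np.cos(g[2]),np.sin(g[2]); d=p[:2]-g[:2]; x=c*d[0]+s*d[1]; y=-s*d[0]+c*d[1]
print("grip in grill",round(x,4),round(y,4),round(p[2],4),"t~",0.62+np.arctan2(-y,p[2]-.19),"r",np.hypot(y,p[2]-.19))
F=o["force"]; fy=-s*F[0]+c*F[1]; print("F y,z grill",fy,F[2])
f=optics.grab_frame("scene"); cv2.imwrite(f"pics/s{k}.png",cv2.resize(f["image"][150:330,260:420,::-1],None,fx=3.3,fy=3.3,interpolation=cv2.INTER_CUBIC))
f=optics.grab_frame("wrist"); cv2.imwrite(f"pics/w{k}.png",f["image"][:,:,::-1])
E
python3 see.py 5
```

```text
[ 0.6338 -0.0598  0.2583] 8.25 [-3.1 -4.4  6.8] 0.02520192967545533
grip in grill 0.135 0.0731 0.277 t~ -0.0786480388912002 r 0.11363711032339985
F y,z grill -4.768045031706419 6.764255310960688
```

View pics/s5.png

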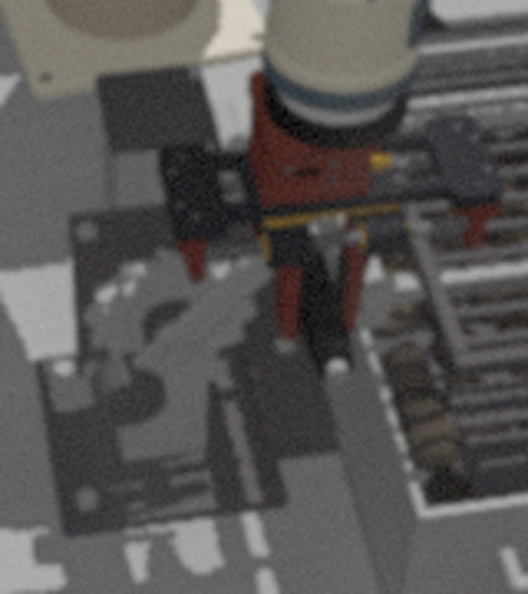

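View pics/w5.png

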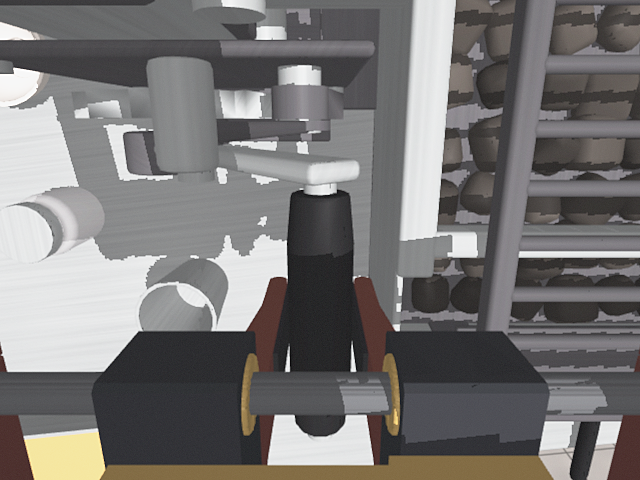

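Emit:
carry_out(
  commands=[
    [0,0,0,0,0.0011,0.001,0.9],
    [0,0,0,0,0.0011,0.001,0.9],
    [0,0,0,0,0.001,0.001,0.9],
    [0,0,0,0,0,0,0.9],
    [0,0,0,0,0,0,0.9],
  ],
)

```text
t: 8.77
tcp_pos: [0.6342, -0.0567, 0.2555]
eef_rot: [[-0.992, 0.122, 0.001], [0.122, 0.992, -0.002], [-0.001, -0.002, -1.0]]
force: [-2.6, -3.2, 8.1]
opening: 0.0256
```

```bash
python3 see.py 6
```

```text
[ 0.6342 -0.0567  0.2555] 8.7667 [-2.6 -3.2  8.1] 0.025631734350545905
grip in grill 0.135 0.0763 0.2742 t~ -0.1161989162019661 r 0.11363039836774676
F y,z grill -3.489340674527679 8.06248509772473
```

View pics/w6.png

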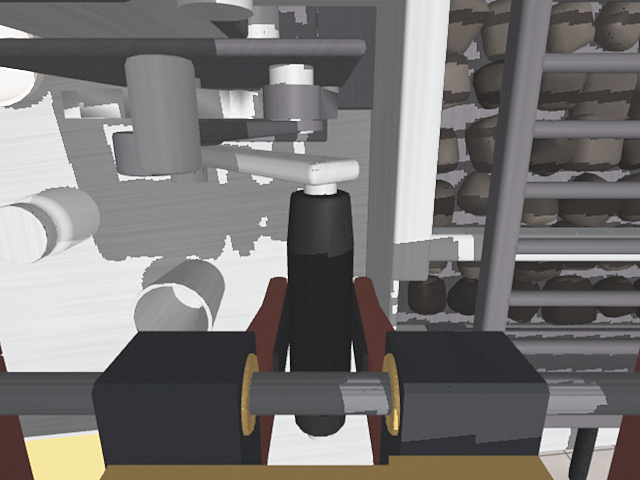

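View pics/s6.png

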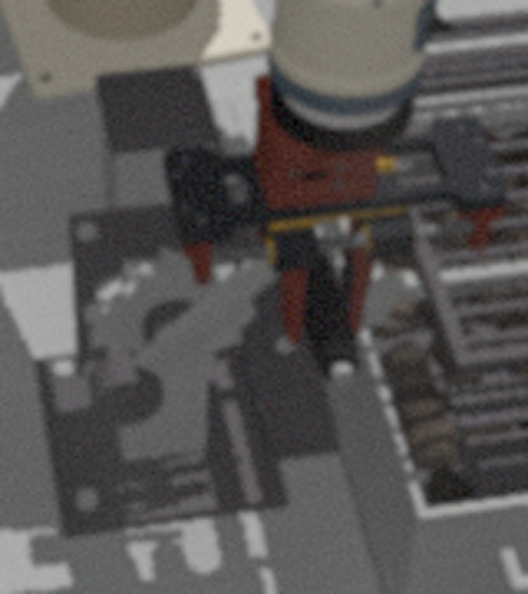

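```bash
cat > rows.py <<'E'
import numpy as np,sys
t0,dt,n=map(float,sys.argv[1:4]); p=t0-.62+dt*np.arange(int(n)+1)
y=-.11*np.sin(p); z=.11*np.cos(p)
print([[0,0,0,0,round(a,4),round(-b,4),.9] for a,b in zip(np.diff(y),np.diff(z))])
E
python3 rows.py -0.131 0.03 10; python3 rows.py 0.169 0.04 10
```

```text
[[0, 0, 0, 0, np.float64(-0.0024), np.float64(-0.0022), 0.9], [0, 0, 0, 0, np.float64(-0.0025), np.float64(-0.0021), 0.9], [0, 0, 0, 0, np.float64(-0.0026), np.float64(-0.0021), 0.9], [0, 0, 0, 0, np.float64(-0.0026), np.float64(-0.002), 0.9], [0, 0, 0, 0, np.float64(-0.0027), np.float64(-0.0019), 0.9], [0, 0, 0, 0, np.float64(-0.0027), np.float64(-0.0018), 0.9], [0, 0, 0, 0, np.float64(-0.0028), np.float64(-0.0017), 0.9], [0, 0, 0, 0, np.float64(-0.0029), np.float64(-0.0017), 0.9], [0, 0, 0, 0, np.float64(-0.0029), np.float64(-0.0016), 0.9], [0, 0, 0, 0, np.float64(-0.0029), np.float64(-0.0015), 0.9]]
[[0, 0, 0, 0, np.float64(-0.004), np.float64(-0.0018), 0.9], [0, 0, 0, 0, np.float64(-0.0041), np.float64(-0.0017), 0.9], [0, 0, 0, 0, np.float64(-0.0041), np.float64(-0.0015), 0.9], [0, 0, 0, 0, np.float64(-0.0042), np.float64(-0.0013), 0.9], [0, 0, 0, 0, np.float64(-0.0042), np.float64(-0.0012), 0.9], [0, 0, 0, 0, np.float64(-0.0043), np.float64(-0.001), 0.9], [0, 0, 0, 0, np.float64(-0.0043), np.float64(-0.0008), 0.9], [0, 0, 0, 0, np.float64(-0.0043), np.float64(-0.0007), 0.9], [0, 0, 0, 0, np.float64(-0.0044), np.float64(-0.0005), 0.9], [0, 0, 0, 0, np.float64(-0.0044), np.float64(-0.0003), 0.9]]
```

Emit:
carry_out(
  commands=[
    [0,0,0,0,-0.0024,-0.0022,0.9],
    [0,0,0,0,-0.0025,-0.0021,0.9],
    [0,0,0,0,-0.0026,-0.0021,0.9],
    [0,0,0,0,-0.0026,-0.002,0.9],
    [0,0,0,0,-0.0027,-0.0019,0.9],
    [0,0,0,0,-0.0027,-0.0018,0.9],
    [0,0,0,0,-0.0028,-0.0017,0.9],
    [0,0,0,0,-0.0029,-0.0017,0.9],
  ],
)

```text
t: 9.53
tcp_pos: [0.6316, -0.0779, 0.2708]
eef_rot: [[-0.992, 0.123, 0.001], [0.123, 0.992, -0.002], [-0.001, -0.002, -1.0]]
force: [-2.7, -4.9, 5.9]
opening: 0.0256
```

```bash
sed -i 's/^c,s=.*/c,s=np.cos(g[2]),np.sin(g[2]); d=p[:2]-g[:2]; x=c*d[0]+s*d[1]; y=-s*d[0]+c*d[1]-.0012; p[2]-=.0037/' see.py
cat >> see.py <<'E'
t=0.62+np.arctan2(-y,p[2]-.19); print("T %.3f tangential F %.1f radial %.1f"%(t, -fy*np.cos(t-.62)-F[2]*np.sin(t-.62), -fy*np.sin(t-.62)+F[2]*np.cos(t-.62)))
E
sed -i 's/^cv2/cv2/' see.py; python3 see.py 7
```

```text
[ 0.6316 -0.0779  0.2708] 9.5333 [-2.7 -4.9  5.9] 0.02557959713454031
grip in grill 0.135 0.0537 0.2858 t~ 0.10911729920181601 r 0.10978455609043018
F y,z grill -5.165881922459414 5.869158395061543
T 0.109 tangential F 7.4 radial 2.6
```

View pics/w7.png

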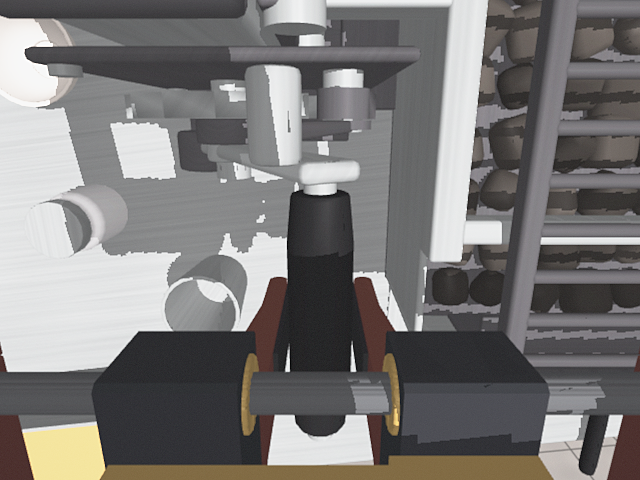

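Emit:
carry_out(
  commands=[
    [0,0,0,0,-0.0039,-0.002,0.9],
    [0,0,0,0,-0.004,-0.0018,0.9],
    [0,0,0,0,-0.0041,-0.0017,0.9],
    [0,0,0,0,-0.0041,-0.0015,0.9],
    [0,0,0,0,-0.0042,-0.0013,0.9],
    [0,0,0,0,-0.0042,-0.0012,0.9],
    [0,0,0,0,-0.0043,-0.001,0.9],
    [0,0,0,0,-0.0043,-0.0008,0.9],
    [0,0,0,0,-0.0043,-0.0007,0.9],
    [0,0,0,0,-0.0044,-0.0005,0.9],
  ],
)

```text
t: 10.47
tcp_pos: [0.6265, -0.1199, 0.2836]
eef_rot: [[-0.992, 0.123, 0.001], [0.123, 0.992, -0.003], [-0.001, -0.003, -1.0]]
force: [-2.7, -5.5, 6.7]
opening: 0.0254
```

```bash
python3 see.py 8;python3 rows.py 0.53 0.03 10 | sed 's/np.float64//g'
```

```text
[ 0.6265 -0.1199  0.2836] 10.4667 [-2.7 -5.5  6.7] 0.025410501551520914
grip in grill 0.135 0.0114 0.2986 t~ 0.5157317494983192 r 0.10920214652679355
F y,z grill -5.78620316701264 6.69105236206473
T 0.516 tangential F 6.5 radial 6.1
[[0, 0, 0, 0, (-0.0033), (-0.0002), 0.9], [0, 0, 0, 0, (-0.0033), (-0.0001), 0.9], [0, 0, 0, 0, (-0.0033), (-0.0), 0.9], [0, 0, 0, 0, (-0.0033), (0.0), 0.9], [0, 0, 0, 0, (-0.0033), (0.0001), 0.9], [0, 0, 0, 0, (-0.0033), (0.0002), 0.9], [0, 0, 0, 0, (-0.0033), (0.0003), 0.9], [0, 0, 0, 0, (-0.0033), (0.0004), 0.9], [0, 0, 0, 0, (-0.0033), (0.0005), 0.9], [0, 0, 0, 0, (-0.0032), (0.0006), 0.9]]
```

Emit:
carry_out(
  commands=[
    [0,0,0,0,-0.0033,-0.0008,0.9],
    [0,0,0,0,-0.0033,-0.0005,0.9],
    [0,0,0,0,-0.0033,0,0.9],
    [0,0,0,0,-0.0033,0,0.9],
    [0,0,0,0,-0.0033,0.0001,0.9],
    [0,0,0,0,-0.0033,0.0002,0.9],
    [0,0,0,0,-0.0033,0.0003,0.9],
    [0,0,0,0,-0.0033,0.0004,0.9],
  ],
)

```text
t: 11.23
tcp_pos: [0.6231, -0.1464, 0.283]
eef_rot: [[-0.992, 0.123, 0.0], [0.123, 0.992, -0.003], [-0.001, -0.003, -1.0]]
force: [-0.6, -6.6, 1.4]
opening: 0.0254
```

```bash
python3 see.py 9;python3 rows.py 0.77 0.02 10 | sed 's/np.float64//g'
```

```text
[ 0.6231 -0.1464  0.283 ] 11.2333 [-0.6 -6.6  1.4] 0.025447153014222262
grip in grill 0.1349 -0.0153 0.298 t~ 0.7605777398406995 r 0.10903848854767172
F y,z grill -6.6013786689124085 1.3985094903873374
T 0.761 tangential F 6.3 radial 2.3
[[0, 0, 0, 0, (-0.0022), (0.0004), 0.9], [0, 0, 0, 0, (-0.0022), (0.0004), 0.9], [0, 0, 0, 0, (-0.0022), (0.0004), 0.9], [0, 0, 0, 0, (-0.0021), (0.0005), 0.9], [0, 0, 0, 0, (-0.0021), (0.0005), 0.9], [0, 0, 0, 0, (-0.0021), (0.0006), 0.9], [0, 0, 0, 0, (-0.0021), (0.0006), 0.9], [0, 0, 0, 0, (-0.0021), (0.0007), 0.9], [0, 0, 0, 0, (-0.0021), (0.0007), 0.9], [0, 0, 0, 0, (-0.0021), (0.0007), 0.9]]
```

View pics/w9.png

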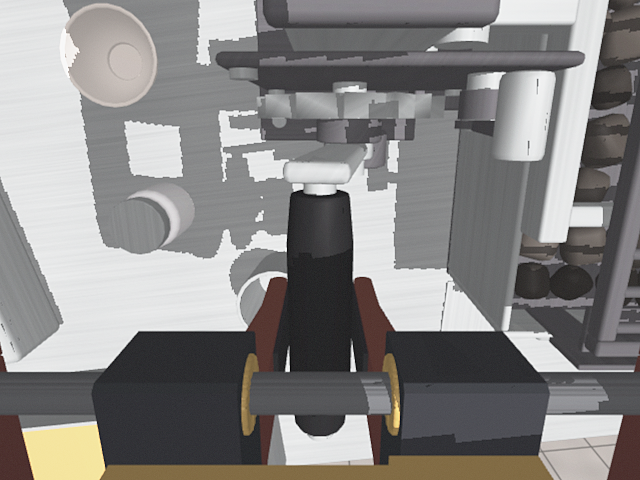

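Emit:
carry_out(
  commands=[
    [0,0,0,0,-0.0022,0.0003,0.9],
    [0,0,0,0,-0.0022,0.0004,0.9],
    [0,0,0,0,-0.0022,0.0004,0.9],
    [0,0,0,0,-0.0021,0.0005,0.9],
    [0,0,0,0,-0.0021,0.0005,0.9],
  ],
)

```text
t: 11.75
tcp_pos: [0.6218, -0.1571, 0.2807]
eef_rot: [[-0.992, 0.123, 0.0], [0.123, 0.992, -0.003], [-0.001, -0.003, -1.0]]
force: [-1.1, -6.4, 2.2]
opening: 0.0249
```

Emit:
carry_out(
  commands=[
    [0,0,0,0,-0.0021,0.0006,0.9],
    [0,0,0,0,-0.0021,0.0006,0.9],
    [0,0,0,0,-0.0021,0.0007,0.9],
    [0,0,0,0,-0.0021,0.0007,0.9],
  ],
)

```text
t: 12.08
tcp_pos: [0.6208, -0.1656, 0.2782]
eef_rot: [[-0.992, 0.123, 0.0], [0.123, 0.992, -0.003], [-0.001, -0.003, -1.0]]
force: [-1.2, -7.2, 1.4]
opening: 0.025
```

```bash
python3 see.py 10;python3 rows.py 0.95 0.02 45 | sed 's/np.float64//g;s/0, 0, 0, 0, //g'
```

```text
[ 0.6208 -0.1656  0.2782] 12.0833 [-1.2 -7.2  1.4] 0.024994897540500934
grip in grill 0.135 -0.0346 0.2932 t~ 0.9435044276014501 r 0.10882889515511679
F y,z grill -7.278894735462824 1.3652655517709786
T 0.944 tangential F 6.5 radial 3.6
[[(-0.0021), (0.0007), 0.9], [(-0.0021), (0.0008), 0.9], [(-0.002), (0.0008), 0.9], [(-0.002), (0.0009), 0.9], [(-0.002), (0.0009), 0.9], [(-0.002), (0.0009), 0.9], [(-0.002), (0.001), 0.9], [(-0.002), (0.001), 0.9], [(-0.0019), (0.0011), 0.9], [(-0.0019), (0.0011), 0.9], [(-0.0019), (0.0011), 0.9], [(-0.0019), (0.0012), 0.9], [(-0.0018), (0.0012), 0.9], [(-0.0018), (0.0012), 0.9], [(-0.0018), (0.0013), 0.9], [(-0.0018), (0.0013), 0.9], [(-0.0017), (0.0013), 0.9], [(-0.0017), (0.0014), 0.9], [(-0.0017), (0.0014), 0.9], [(-0.0017), (0.0015), 0.9], [(-0.0016), (0.0015), 0.9], [(-0.0016), (0.0015), 0.9], [(-0.0016), (0.0015), 0.9], [(-0.0015), (0.0016), 0.9], [(-0.0015), (0.0016), 0.9], [(-0.0015), (0.0016), 0.9], [(-0.0014), (0.0017), 0.9], [(-0.0014), (0.0017), 0.9], [(-0.0014), (0.0017), 0.9], [(-0.0013), (0.0018), 0.9], [(-0.0013), (0.0018), 0.9], [(-0.0013), (0.0018), 0.9], [(-0.0012), (0.0018), 0.9], [(-0.0012), (0.0019), 0.9], [(-0.0012), (0.0019), 0.9], [(-0.0011), (0.0019), 0.9], [(-0.0011), (0.0019), 0.9], [(-0.001), (0.0019), 0.9], [(-0.001), (0.002), 0.9], [(-0.001), (0.002), 0.9], [(-0.0009), (0.002), 0.9], [(-0.0009), (0.002), 0.9], [(-0.0008), (0.002), 0.9], [(-0.0008), (0.0021), 0.9], [(-0.0008), (0.0021), 0.9]]
```

Emit:
carry_out(
  commands=[
    [0,0,0,0,-0.0021,0.0004,0.9],
    [0,0,0,0,-0.0021,0.0006,0.9],
    [0,0,0,0,-0.002,0.0008,0.9],
    [0,0,0,0,-0.002,0.0008,0.9],
  ],
)

```text
t: 12.52
tcp_pos: [0.62, -0.1719, 0.2757]
eef_rot: [[-0.992, 0.122, 0.001], [0.122, 0.992, -0.0], [-0.001, -0.0, -1.0]]
force: [-1.0, -1.3, 4.5]
opening: 0.0253
```

Emit:
carry_out(
  commands=[
    [0,0,0,0,-0.002,0.0008,0.9],
    [0,0,0,0,-0.002,0.0009,0.9],
    [0,0,0,0,-0.002,0.001,0.9],
    [0,0,0,0,-0.002,0.001,0.9],
  ],
)

```text
t: 12.85
tcp_pos: [0.619, -0.18, 0.2719]
eef_rot: [[-0.992, 0.122, 0.001], [0.122, 0.992, -0.001], [-0.001, -0.001, -1.0]]
force: [-1.3, -1.8, 4.8]
opening: 0.0252
```

```bash
python3 see.py 11; python3 - <<'E'
import cv2
from h import *
f=optics.grab_frame("scene"); cv2.imwrite("pics/sb.png",cv2.resize(f["image"][140:350,320:560,::-1],None,fx=3,fy=2.8,interpolation=cv2.INTER_CUBIC))
E
```

```text
[ 0.619  -0.18    0.2719] 12.85 [-1.3 -1.8  4.8] 0.025180055808306862
grip in grill 0.135 -0.0492 0.2869 t~ 1.0894128688204643 r 0.1086617568892415
F y,z grill -1.924162982611295 4.7551124308464106
T 1.089 tangential F -0.4 radial 5.1
```

View pics/sb.png

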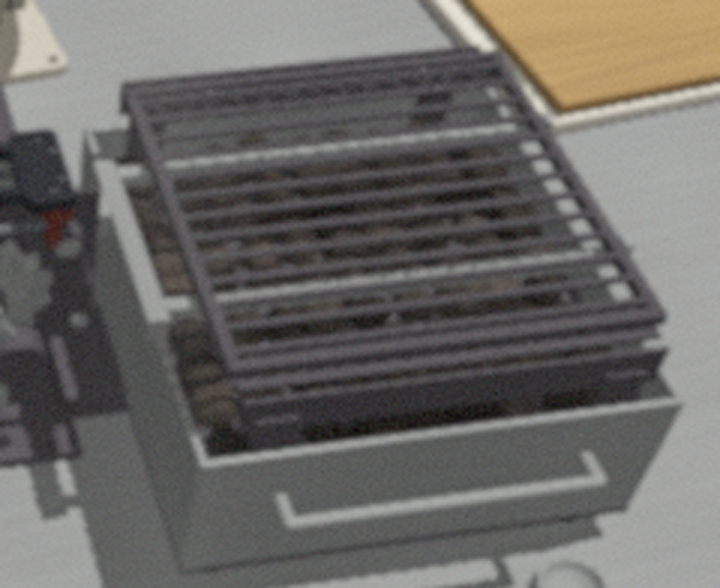

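Emit:
carry_out(
  commands=[
    [0,0,0,0,0.0015,-0.0012,0.9],
    [0,0,0,0,0.0015,-0.001,0.9],
    [0,0,0,0,0.0012,-0.0008,0.9],
    [0,0,0,0,0,0,0.9],
  ],
)

```text
t: 13.33
tcp_pos: [0.6195, -0.175, 0.2744]
eef_rot: [[-0.993, 0.122, 0.0], [0.122, 0.993, 0.0], [-0.0, 0.0, -1.0]]
force: [2.2, -3.0, 2.3]
opening: 0.0254
```

```bash
python3 see.py 12
```

```text
[ 0.6195 -0.175   0.2744] 13.3333 [ 2.2 -3.   2.3] 0.025418339478870112
grip in grill 0.1349 -0.0442 0.2894 t~ 1.03830529669543 r 0.10879186206211469
F y,z grill -2.6880574151343524 2.3328854544743165
T 1.038 tangential F 1.5 radial 3.2
```

View pics/w12.png

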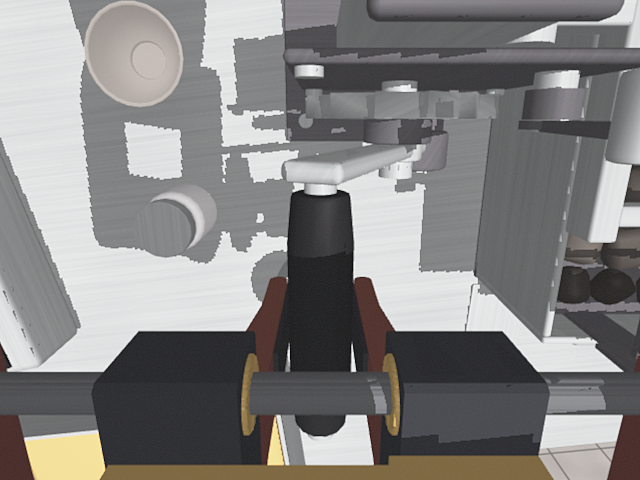

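Emit:
carry_out(
  commands=[
    [0,0,0,0,0,0,0.5],
    [0,0,0,0,0,0,0.4],
    [0,0,0,0,0,0,0.35],
    [0,0,0,0,0,0,0.35],
    [0,0,0,0,0,0,0.35],
    [0,0,0,0,0,-0.02,0.35],
    [0,0,0,0,0,-0.035,0.35],
    [0,0,0,0,0,-0.035,0.35],
    [0,0,0,0,0,-0.035,0.35],
    [0,0,0,0,0,0,0.35],
  ],
)

```text
t: 14.27
tcp_pos: [0.6219, -0.1762, 0.4078]
eef_rot: [[-0.992, 0.123, 0.011], [0.123, 0.992, -0.003], [-0.012, -0.002, -1.0]]
force: [-0.1, 0.7, 0.6]
opening: 0.0569
```

```bash
python3 see.py 13; python3 - <<'E'
from h import *
g=np.load("g.npy"); o=arm.get_obs(); print("opening",o["opening"])
t=g2w(g,[.058,.0412,.3253])[0]-np.array([0,0,.3253-.309]); d=o["eef_rot"].T@(t-o["tcp_pos"]); print(t,"tool delta",d.round(4))
E
```

```text
[ 0.6219 -0.1762  0.4078] 14.2667 [-0.1  0.7  0.6] 0.056881031925672364
grip in grill 0.1372 -0.045 0.4228 t~ 0.8111586423625284 r 0.23708512760420292
F y,z grill 0.6445534966402546 0.5999872721213888
T 0.811 tangential F -0.7 radial 0.5
opening 0.05722066611112198
[ 0.55349233 -0.08204207  0.309     ] tool delta [0.0776 0.0847 0.092 ]
```

View pics/w13.png

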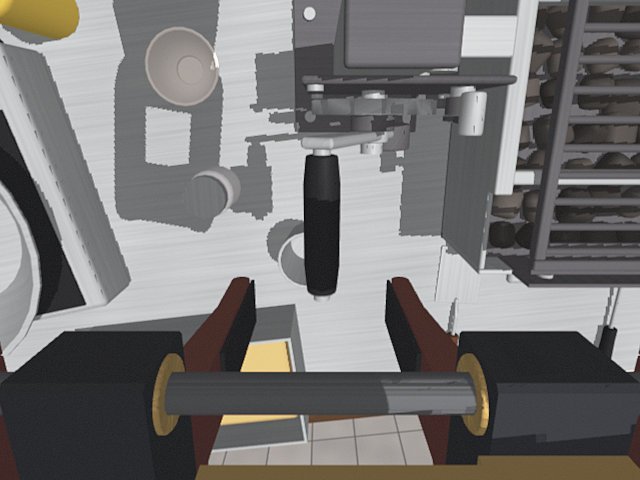

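Emit:
carry_out(
  commands=[
    [0,0,0,0.02,0.022,0,0.4],
    [0,0,0,0.025,0.027,0,0.4],
    [0,0,0,0.02,0.022,0,0.4],
    [0,0,0,0.0116,0.0137,0,0.4],
    [0,0,0,0,0,0.02,0.4],
    [0,0,0,0,0,0.03,0.4],
    [0,0,0,0,0,0,0.4],
    [0,0,0,0,0,0,0.4],
  ],
  newtons=8,
)

```text
t: 15.03
tcp_pos: [0.5526, -0.0818, 0.3477]
eef_rot: [[-0.992, 0.122, -0.005], [0.122, 0.992, 0.001], [0.005, 0.0, -1.0]]
force: [0.3, 0.1, 1.0]
opening: 0.0527
```

```bash
python3 see.py 14; python3 - <<'E'
from h import *
g=np.load("g.npy"); o=arm.get_obs(); print("opening",o["opening"])
t=g2w(g,[.058,.0412,.3253])[0]-np.array([0,0,.3253-.309]); d=o["eef_rot"].T@(t-o["tcp_pos"]); print(t,"tool delta",d.round(4))
E
```

```text
[ 0.5526 -0.0818  0.3477] 15.0333 [0.3 0.1 1. ] 0.05266547753418883
grip in grill 0.0572 0.0401 0.3627 t~ 0.39177491873612 r 0.17729319619230535
F y,z grill 0.13408041571637402 1.0078878019589674
T 0.392 tangential F 0.1 radial 1.0
opening 0.05238809973997322
[ 0.55349233 -0.08204207  0.309     ] tool delta [0.0008 0.0002 0.0412]
```

View pics/w14.png

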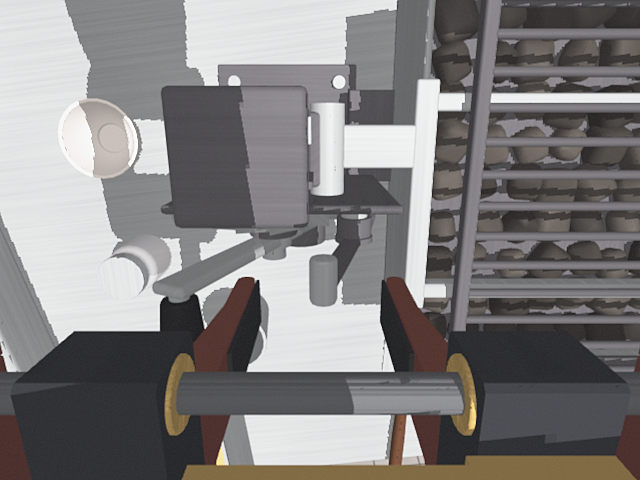

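Emit:
carry_out(
  commands=[
    [0,0,0,0,0.001,0.02,0.4],
    [0,0,0,0,0,0.017,0.4],
    [0,0,0,0,0,0,0.6],
    [0,0,0,0,0,0,0.9],
    [0,0,0,0,0,0,0.9],
    [0,0,0,0,0,0,0.9],
    [0,0,0,0,0,0,0.9],
    [0,0,0,0,0,0,0.9],
    [0,0,0,0,0,0,0.9],
  ],
  newtons=8,
)

```text
t: 15.88
tcp_pos: [0.5544, -0.0801, 0.3134]
eef_rot: [[-0.992, 0.123, 0.002], [0.123, 0.992, 0.002], [-0.002, 0.002, -1.0]]
force: [0.8, 5.3, 2.3]
opening: 0.0151
```

Emit:
carry_out(
  commands=[
    [0,0,0,0,0.0043,-0.001,0.9],
    [0,0,0,0,0.0043,-0.0008,0.9],
    [0,0,0,0,0.0043,-0.0005,0.9],
    [0,0,0,0,0.0043,-0.0003,0.9],
    [0,0,0,0,0.0043,-0.0001,0.9],
    [0,0,0,0,0.0043,0.0001,0.9],
    [0,0,0,0,0.0043,0.0003,0.9],
    [0,0,0,0,0.0043,0.0005,0.9],
    [0,0,0,0,0.0043,0.0005,0.9],
    [0,0,0,0,0,0,0.9],
  ],
)

```text
t: 16.72
tcp_pos: [0.5589, -0.0418, 0.314]
eef_rot: [[-0.993, 0.122, 0.001], [0.122, 0.993, 0.0], [-0.001, 0.0, -1.0]]
force: [1.7, -3.0, 5.2]
opening: 0.0149
```

Emit:
carry_out(
  commands=[
    [0,0,0,0,0.002,0.0005,0.9],
    [0,0,0,0,0.0015,0,0.9],
    [0,0,0,0,0,0,0.9],
    [0,0,0,0,0,0,0.9],
  ],
)

```text
t: 17.05
tcp_pos: [0.5592, -0.0388, 0.3136]
eef_rot: [[-0.993, 0.122, 0.001], [0.122, 0.993, -0.0], [-0.001, -0.0, -1.0]]
force: [0.8, -2.7, 6.4]
opening: 0.0152
```

Emit:
carry_out(
  commands=[
    [0,0,0,0,0.0015,0,0.9],
    [0,0,0,0,0.001,0,0.9],
    [0,0,0,0,0,0,0.9],
  ],
)

```text
t: 17.3
tcp_pos: [0.5593, -0.038, 0.3136]
eef_rot: [[-0.992, 0.122, 0.0], [0.122, 0.992, -0.004], [-0.001, -0.003, -1.0]]
force: [-0.7, -11.3, 5.6]
opening: 0.0152
```

Emit:
carry_out(
  commands=[
    [0,0,0,0,0.0015,-0.0005,0.9],
    [0,0,0,0,0.0005,0,0.9],
    [0,0,0,0,0,0,0.9],
  ],
)

```text
t: 17.55
tcp_pos: [0.5594, -0.0371, 0.3138]
eef_rot: [[-0.992, 0.122, -0.0], [0.122, 0.992, -0.005], [-0.0, -0.005, -1.0]]
force: [-0.3, -16.6, 3.6]
opening: 0.0166
```

Emit:
carry_out(
  commands=[
    [0,0,0,0,0,0,0.6],
    [0,0,0,0,0,0,0.5],
    [0,0,0,0,-0.001,0,0.4],
    [0,0,0,0,0,0,0.4],
    [0,0,0,0,0,-0.02,0.4],
    [0,0,0,0,0,-0.035,0.4],
    [0,0,0,0,0,-0.035,0.4],
    [0,0,0,0,0,-0.02,0.2],
    [0,0,0,0,0,0,0.1],
    [0,0,0,0,0,0,0.1],
  ],
)

```text
t: 18.38
tcp_pos: [0.5595, -0.0351, 0.4243]
eef_rot: [[-0.993, 0.122, 0.001], [0.122, 0.993, 0.001], [-0.001, 0.001, -1.0]]
force: [-0.5, -0.4, -1.0]
opening: 0.0693
```

```bash
python3 - <<'E'
from h import *
o=arm.get_obs(); f=optics.grab_frame("wrist"); print(o["tcp_pos"],o["t"],o["force"])
im=f["image"][:,:,::-1].copy()
T=wristview(f,o); g=np.load("g.npy")
for t in [.95,1.04]:
  for x in [.084,.184]:
    u=proj(f,g2w(g,[x,-.11*np.sin(t-.62),.19+.11*np.cos(t-.62)]),T)[0];cv2.drawMarker(im,tuple(int(round(a)) for a in u),(255,0,0) if t<1 else (0,255,0),0,10,1)
for P in [[.046,.0838,.3253],[.07,.0838,.3253]]:
    u=proj(f,g2w(g,P),T)[0]; cv2.drawMarker(im,tuple(int(round(x)) for x in u),(0,0,255),0,10,1)
cv2.imwrite("pics/w15.png",im)
cv2.imwrite("pics/w15c.png",cv2.resize(im[150:350,160:360],None,fx=2.9,fy=2.9))
f=optics.grab_frame("top"); cv2.imwrite("pics/t15.png",f["image"][:,:,::-1])
f=optics.grab_frame("scene"); cv2.imwrite("pics/s15.png",cv2.resize(f["image"][150:330,260:500,::-1],None,fx=3.2,fy=3.2,interpolation=cv2.INTER_CUBIC))
E
```

```text
[ 0.55949252 -0.03510777  0.42425947] 18.3833 [-0.46526366 -0.44259993 -1.01504864]
```

View pics/w15c.png

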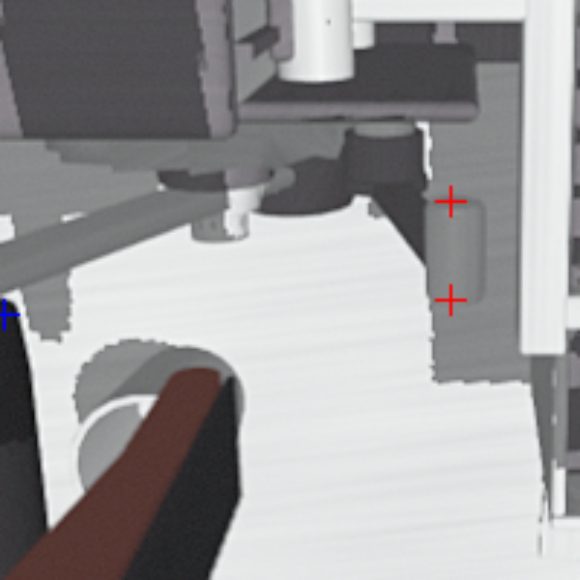

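View pics/t15.png

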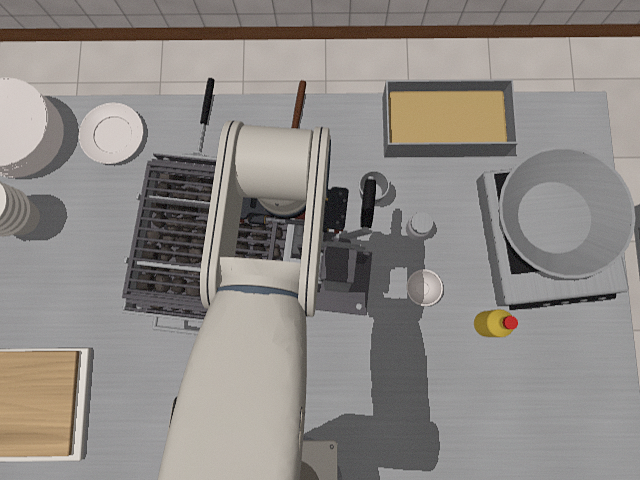

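View pics/s15.png

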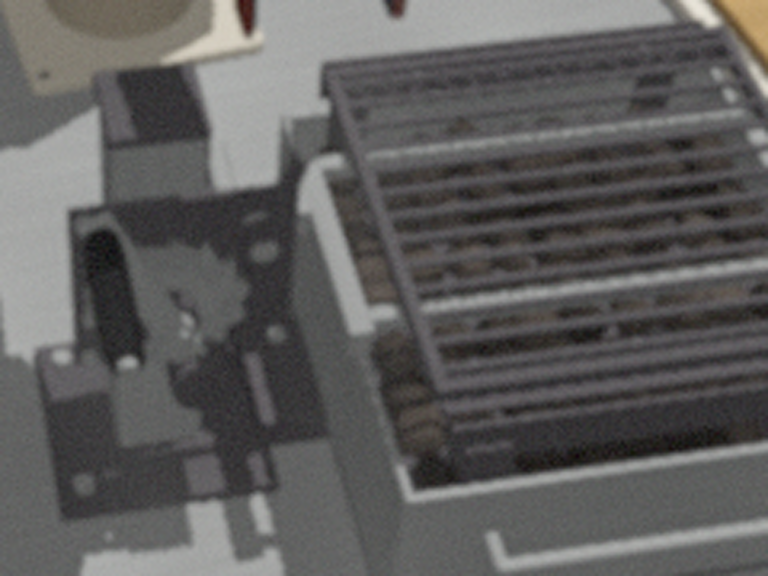

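View pics/w15.png

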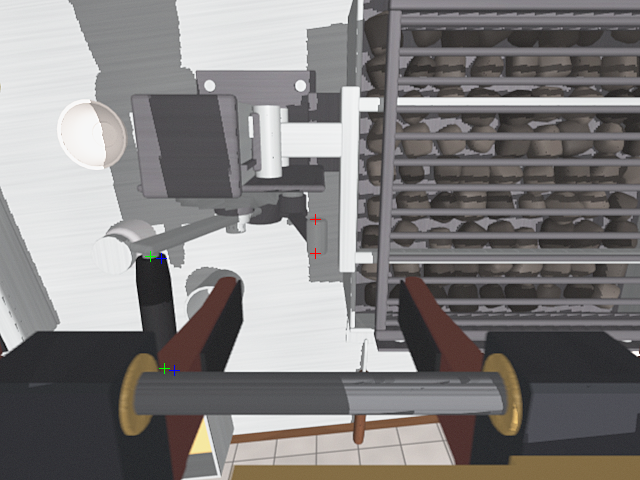

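```bash
python3 -c "
from bench import arm
print(arm.finish_job())"
```

```text
the job is handed in; nothing more can be done
None
```

I lowered the grate onto its ledges and handed the job in about 18 s into the 72 s allowed. No verdict was reported.

- **Release:** I flicked the lever to its off stop and took the crank grip from above with a 25 N grip.
- **Winding up:** I wound up about 0.13 rad, well short of the top stop at -0.30. The weight then stayed on the crank past its starting angle, so the pawl had come clear.
- **Lowering:** I eased the crank back under continuous load of about 6.5 N. The load dropped to near zero between 0.94 and 1.02 rad, which I took as the grate landing.
- **Correction:** I had run slightly past that point, to 1.09 rad, so I wound back to 1.04 rad. There the crank force was 1.5 N, which is drag only.
- **Lever back:** After letting go of the crank I pushed the lever back to its stop. The highest force there was about 17 N of push plus 8 N of squeeze.

**Last checks:**
- In the wrist picture the lever pin is within about 1 mm of its "pawl in" position, and the crank is still at 1.04 rad.
- By the winch angle, the lift arms should be about 1 to 3 mm under the grate. I did not measure that gap in a picture, nor see the pawl itself against the wheel; both are inferred from crank angle, force and lever position.
- The bowl, jar, cup and bottle appear in the same places in the final top picture.
- At hand-in the robot was standing clear of everything.

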